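Load a wooden blank into the foil press

ROBOT

A 6-joint arm with a two-finger parallel gripper is mounted at the origin on the work surface. World frame = base frame: x ahead of the robot, y to its left, z up, the work surface at z = 0. Lengths are in m, angles in rad, forces in N, time in s.
With the tool pointing down it reaches from about 0.3 to 0.825 m from the base axis. Payload 5.4 kg.
Tool frame: the origin (TCP) lies at the very end of the fingers, on their centre line; the grasp point (between the pads) lies 19 mm behind it; z points along the fingers, y is the line along which they close (so a half turn about z gives the same grasp; the last joint's range is limited). The gripper opens to 92 mm and grips with 3 to 60 N. Pads are 20 mm wide; open, the fingers measure 128 mm over their backs; the gripper's body (75 mm by 189 mm) begins 69 mm behind the grasp point.
Start: joints at [-1.54, 0.158, 1.597, -0, 1.386, -0.21], TCP at [0.137, -0.558, 0.215] pointing down, gripper open.
Joint ranges: [-2.91, 2.91], [-0.94, 2.29], [0.18, 2.7], [-1.29, 4.43], [0.17, 2.64], [-3, 3]. Speed limits (rad/s): [2.57, 2.57, 3.14, 3.14, 3.14, 3.14].

INTERFACE

Orientations are given as a rotation vector (axis times angle).
In Python, from workcell import bot gives the robot as it stands. Calls block until the motion is done:
- bot.goto(position, orientation): joint-space move of the TCP to a pose.
- bot.line_to(position, rot=None, max_speed=0.15): straight line of the TCP; rot=None keeps the orientation; max_speed is the mean speed in m/s.
- bot.set_joints(angles): joint-space move.
- bot.set_gripper(opening, newtons=None): opening from 0.0 (shut) to 1.0 (fully open); newtons is the grip in N (None keeps the last); returns when the fingers have stopped.
- bot.hold(seconds).
- bot.inverse_kinematics(position, orientation): joint angles nearest the present ones, or None.
- bot.read_camera(name): name is "side" or "top" or "wrist"; returns a dict with "pixels" (384x512x3 uint8, blue, green, red), "fx", "fy", "cx", "cy" (pixels), "k1" (the pictures are not rectified: a ray, as slopes to the right and down, at radius r is drawn at 1 + k1 r^2 times it, then the intrinsics apply), "R" (3x3) and "t" (3): a world point X has camera coordinates R X + t. Camera axes: x right, y down, z forward; pixel columns grow to the right and rows downward; lengths in m; the calibration is good to about 2 mm. A picture is of the moment at which its call begins. There is no depth.
A pose or a line that the arm cannot do raises bot.MotionError and nothing moves.
- bot.job_done(): hands the job in; it is judged then, once.
Readings, each from a call of its own:
- bot.current_clock(): time.
- bot.current_joints(): joint angles.
- bot.current_joint_vel(): joint speeds.
- bot.current_effort(): joint torques, N m.
- bot.current_ee_pos(): TCP position.
- bot.current_tool_rot(): TCP orientation.
- bot.current_contact_force(): force on the tool from outside, world axes, zero at the start.
- bot.current_ft_torque(): the same for the moment, N m.
- bot.current_opening(): opening from 0.0 (shut) to 1.0 (fully open).
- bot.current_grip_force(): force on a finger pad.
Only numpy, scipy, OpenCV 4.12 (cv2) and the standard library are available. Lean on these libraries where they do the work, as an engineer would, in place of code of your own. Each camera call takes 0.05 s, during which the arm holds its last target. There are 200 camera calls.

TASK

Nudge the loose round wooden blank across the deck of the foil press with your fingers until it drops into the round nest of the pulled-out carriage and lies flat there. Then push the carriage all the way home under the ram, to its stop, and take the hand away. Only push: do not pick the blank up, do not push it off the press, and leave everything else where it is.

Things in the scene. Friction and masses are not known exactly. Their poses are not given: they have to be found in the camera images.
- blank: The loose round wooden blank: a plain beech disc 60 mm in diameter and 10 mm thick, about 25 g, lying flat on the grey deck on one side (left or right, it changes) of the carriage. Origin: centre of its underside; z is its axis.
- nest (a point): Floor centre of the nest, the round recess in the aluminium carriage: 65 mm across, 8 mm deep, flat; the seated blank stands 2 mm proud. The carriage's top is 8 mm above this point and 1 mm below the decks at its sides; the carriage is 84 mm wide, 1 mm gap to each deck. x points along the slide, inwards to the press ram; y left; z up. Rides with the carriage.
- carriage (a joint): Travel of the sliding carriage in m: 0 fully pulled out, 0.125 fully home against its stop, with the nest under the ram. It stays where it is left; it takes about 3 N to slide.
- push_plate (a point): Centre of the outer (robot-side) face of the upright aluminium push plate across the outer end of the carriage: plate 76 mm wide, 12 mm thick, its top 15 mm above this point (22 mm above the carriage's top). x points along the slide, inwards. The point rides with the carriage.
- press: The fixed hand foil press. Origin: on the table; x points along the slide, inwards; y left. Two flat grey decks at z = 31 mm: x -150 to 210, |y| 43 to 150 mm. The carriage runs between them. Bridge over the channel at x 102 to 148 mm: 20 mm posts at y = +-75 mm, beam underside at z = 105 mm, 62 mm round ram on the centre line (x 94 to 156 mm), underside at z = 62 mm, thin lever behind.
- tape: Roll of clear tape, ring 66 mm across, 52 mm hole, 24 mm high, lying on the other deck, opposite the blank. Not to be disturbed. Origin: centre of its underside.
- tags: Small square pack of wooden tags, 36 x 36 x 15 mm, on the left deck near its robot-side end. Not to be disturbed. Origin: centre of its underside.
- squeegee: Blue plastic squeegee, 100 x 75 mm, flat on the table on the right. Bystander.
- hanger: Wooden clothes hanger, 400 mm wide, flat on the table on the left. Bystander.
- marker: Marker pen, 125 mm long, on the table on the right. Bystander.
- cleaner: White plastic bottle, 56 mm across, 100 mm high, on the table on the left. Bystander.
- masking: Roll of masking tape, 110 mm across, 25 mm high, on the table on the right. Bystander.
There are look-alikes about, which are no part of the job. Leave any purple look-alike of the blank alone.

How it is judged:
By the outcome, as a careful person would: the job done as asked, in the order asked, and still so for the second after the job is handed in, with the robot touching nothing.
It also fails if it takes over 54 s, if anything falls off the work surface, if the arm or the gripper's body presses on something with over 40 N, if the wrist force passes 120 N, or if a joint passes its speed limit or range.

## Working session

There is one attempt and no reset: what is moved stays moved. The work goes in short steps, each a Python script; the robot and the scene stay as the last script left them, time stands still between calls to the robot, and variables do not carry over. Pictures are saved under pics/ and viewed, at most 10 in all, crops included, and the job is handed in when it is done.

```bash
mkdir -p pics; cat > h.py <<'E'
import numpy as np, cv2
from workcell import bot
def ray(c,uv):
    K=np.array([[c['fx'],0,c['cx']],[0,c['fy'],c['cy']],[0,0,1.]])
    p=(np.array(uv,float)-[c['cx'],c['cy']])/[c['fx'],c['fy']]
    q=p.copy()
    for _ in range(30): q=p/(1+c['k1']*(q@q))
    R=np.array(c['R']);return -R.T@np.array(c['t']), R.T@np.r_[q,1]
def onz(c,uv,z):
    o,d=ray(c,uv); return o+d*(z-o[2])/d[2]
def proj(c,X):
    p=np.array(c['R'])@np.array(X,float)+np.array(c['t']); q=p[:2]/p[2]; q=q*(1+c['k1']*(q@q))
    return q*[c['fx'],c['fy']]+[c['cx'],c['cy']]
E
python3 - <<'E'
from h import *
ims=[]
for n in("top","side"):
    c=bot.read_camera(n); cv2.imwrite(f"pics/{n}0.png",c['pixels'])
    o=-np.array(c['R']).T@np.array(c['t']); print(n,c['fx'],c['k1'],o)
    ims.append(c['pixels'])
print(bot.current_tool_rot())
cv2.imwrite("pics/t0.png",cv2.resize(ims[0],(800,600),interpolation=cv2.INTER_CUBIC))
cv2.imwrite("pics/s0.png",cv2.resize(ims[1],(800,600),interpolation=cv2.INTER_CUBIC))
E
```

```text
top 409.8901998620684 0.04738926569118116 [0.34862919 0.03911401 1.24682256]
side 379.6019084366236 -0.1168702397143205 [ 0.42828612 -0.69430563  0.74463297]
[-3.11719763e+00 -3.77113066e-01 -1.64097004e-04]
```

View pics/t0.png

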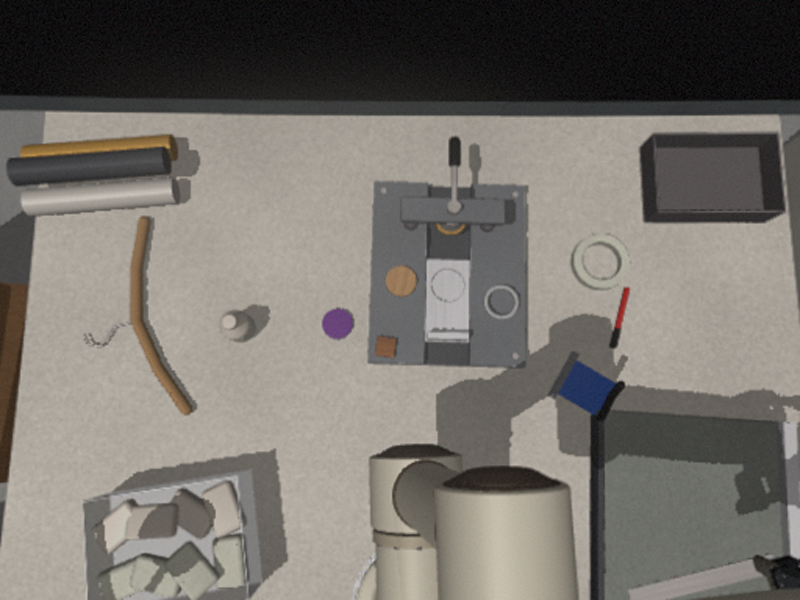

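View pics/s0.png

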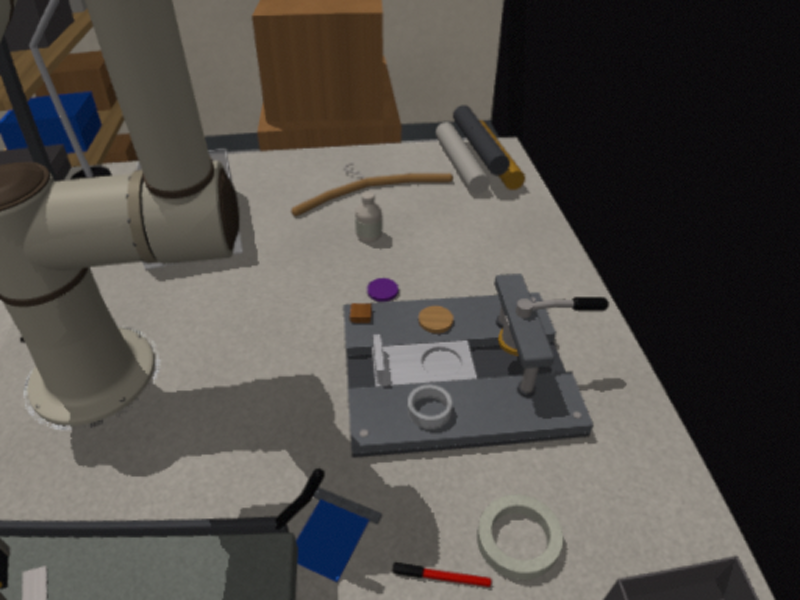

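The blank is the beech disc at top (401,281) and side (436,319), on the left deck. The purple disc at top (337,323) lies on the table and is the look-alike to leave alone. The tape is at (502,301), the tags at (386,346), and the nest at about (448,286). Next I'll measure these and confirm in a crop.

```bash
cat > meas.py <<'E'
from h import *
def blob(m,near):
    cs,_=cv2.findContours(m.astype(np.uint8),cv2.RETR_EXTERNAL,cv2.CHAIN_APPROX_NONE)
    cs=[c for c in cs if cv2.contourArea(c)>25]
    return min(cs,key=lambda c:np.hypot(*(c.reshape(-1,2).mean(0)-near)))
def world(c,cn,z): return np.array([onz(c,p,z)[:2] for p in cn.reshape(-1,2)])
E
python3 - <<'E'
from meas import *
for n,bl,ca,dk,tg in(("top",(256,180),(286,192),(287,176),(247,222)),("side",(279,204),(272,233),(300,240),(231,200))):
    c=bot.read_camera(n); im=c['pixels']; h=cv2.cvtColor(im,cv2.COLOR_BGR2HSV).astype(int)
    orange=(h[...,0]<25)&(h[...,1]>90)&(h[...,2]>60)
    for nm,p,z in(("blank",bl,.041),("tags",tg,.046)):
        w=world(c,blob(orange,p),z); (x,y),r=cv2.minEnclosingCircle(w.astype(np.float32)); 
        print(n,nm,w.min(0),w.max(0),"mid",(w.min(0)+w.max(0))/2)
    white=(h[...,2]>150)&(h[...,1]<40)
    roi=np.zeros(white.shape,bool); roi[int(ca[1])-50:int(ca[1])+50,int(ca[0])-45:int(ca[0])+45]=1
    w=world(c,blob(white&roi,ca),.030); print(n,"carriage",cv2.minAreaRect((w*1000).astype(np.float32)))
    print(im[int(dk[1]),int(dk[0])], im[130,250] if n=="top" else im[265,240])
    cr=im[100:245,225:345] if n=="top" else im[170:295,210:390]
    cv2.imwrite(f"pics/{n}c.png",cv2.resize(cr,None,fx=4,fy=4,interpolation=cv2.INTER_CUBIC))
a=cv2.imread("pics/topc.png");cv2.imwrite("pics/c1.png",a)
# deck corners from the top view: dark gray mask
c=bot.read_camera("top");im=c['pixels'];g=cv2.cvtColor(im,cv2.COLOR_BGR2GRAY)
for x in(237,240,245,250,290,325,334,336,338): print(x,g[110:125,x],g[225:240,x])
E
```

```text
top blank [0.56477911 0.00216499] [0.61986692 0.05620918] mid [0.59232302 0.02918708]
top tags [0.4449331  0.04075884] [0.48017388 0.07588856] mid [0.46255349 0.0583237 ]
top carriage ((556.1276245117188, -60.9781379699707), (82.18594360351562, 156.72979736328125), 87.94506072998047)
[171 170 174] [103 101 103]
side blank [ 0.56161946 -0.01036162] [0.61949354 0.05326946] mid [0.5905565  0.02145392]
side tags [0.44545031 0.02658081] [0.48296871 0.07178154] mid [0.46420951 0.04918118]
side carriage ((564.9236450195312, -64.03726959228516), (81.302490234375, 137.04100036621094), 89.19255828857422)
[159 156 159] [91 87 86]
237 [153 156 162 160 156 157 159 165 164 168 161 163 160 160 160] [108 104 106 104 106 106 101 118 170 173 170 169 164 165 163]
240 [163 162 160 159 158 144 118 104 105 106 105 104 103 105 107] [ 97 102  98 102 106 105 100 104 150 170 172 172 169 173 170]
245 [163 159 156 158 159 145 120 102 105 113 132 144 142 131 107] [ 99 101  95  91 106 108 102 108 142 162 161 162 169 168 166]
250 [163 164 159 159 161 144 112 105 103 102 105 106 105 105 104] [ 97  98 103 100 101 104 101 100 125 167 165 163 161 161 161]
290 [136 134 136 136 135 136 142 146 146 146 145 148 149 149 149] [ 75  76  72  77  75  76  76  81  88 128 160 164 165 162 161]
325 [157 155 154 153 158 160 157 142 114 101 102  98 101 101 101] [103 102 100 102 102 101 104 104  98  89  87  98  99 101 103]
334 [158 157 161 159 162 163 165 162 140 108 100 102 102 103 101] [101 101 102 103 104  95  79  65  69  70  80  99  99  97  99]
336 [160 162 162 162 162 166 168 167 138 103 100 101  98 103 111] [ 92  97  96  95  96  95  84  79  81  86  97  99 101  99 100]
338 [161 161 164 168 165 158 159 163 152 148 149 148 146 151 160] [106 103 101 101 102 100 101 103 100  97 100  99  96  97 101]
```

View pics/c1.png

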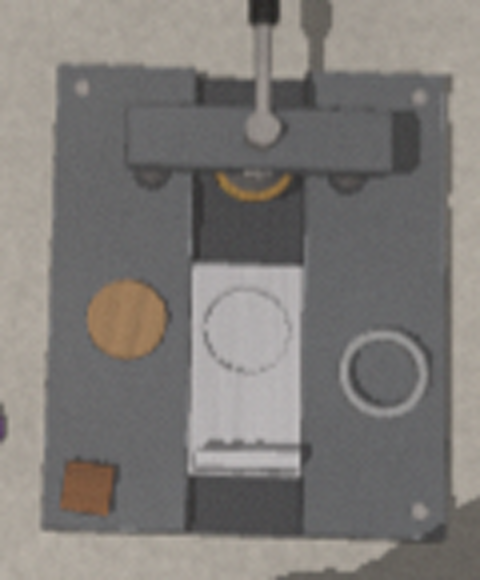

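The crop confirms it: the plain beech disc at crop (126,319) is the blank, the nest circle is at crop (248,331), and the purple disc is off the press. I'll refine these with the wrist camera from above.

```bash
python3 - <<'E'
from meas import *
print(bot.inverse_kinematics([0.53,0.0,0.30],[np.pi,0,0]))
bot.goto([0.53,0.0,0.30],[np.pi,0,0]); bot.set_gripper(0.0); bot.hold(0.3)
print(bot.current_clock(),bot.current_ee_pos(),bot.current_tool_rot(),bot.current_opening())
for n in("wrist","top"):
    c=bot.read_camera(n); np.save(f"{n}.npy",c,allow_pickle=True); im=c['pixels']
    print(n,-np.array(c['R']).T@np.array(c['t']),np.array(c['R'])[2],proj(c,[.592,.029,.041]),proj(c,[.575,-.06,.03]))
    if n=="wrist": cv2.imwrite("pics/w1.png",cv2.resize(im,(800,600),interpolation=cv2.INTER_CUBIC))
E
```

```text
[-2.28201909e-01 -3.55799195e-03  1.60116689e+00 -4.44089210e-16
  1.54398375e+00  1.34259442e+00]
4.3417 [ 5.29980971e-01 -1.95694464e-06  2.99979749e-01] [-3.14155721e+00  3.61162339e-05  8.41663609e-05] 0.004696374244059609
wrist [6.04770612e-01 2.89347388e-04 4.70436578e-01] [-2.67824139e-01  7.93221293e-06 -9.63467815e-01] [238.36636646 124.27666168] [295.66731345 135.18497771]
top [0.34862919 0.03911401 1.24682256] [ 0.16637373 -0.00951244 -0.98601688] [256.06222511 179.07598446] [285.48549682 185.40890669]
```

View pics/w1.png

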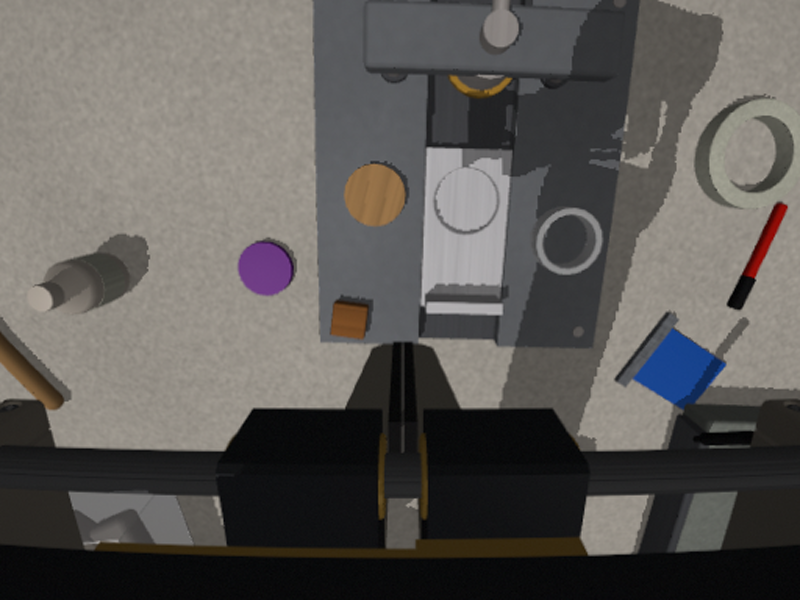

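The wrist view shows the blank at (375,195), the nest at (466,199), the push plate at (465,300), the tags at (349,319) and the tape at (568,240). Now I'll fit them precisely.

```bash
cat > fit.py <<'E'
from meas import *
from scipy.optimize import least_squares
def circ(w,r=None):
    f=lambda p:np.hypot(w[:,0]-p[0],w[:,1]-p[1])-p[2]
    return least_squares(f,[*w.mean(0),.031],loss='soft_l1',f_scale=.001).x
def find_blank(c,near,z=.041):
    h=cv2.cvtColor(cv2.resize(c['pixels'],None,fx=4,fy=4,interpolation=cv2.INTER_LINEAR),cv2.COLOR_BGR2HSV).astype(int)
    m=(h[...,0]<25)&(h[...,1]>75)&(h[...,2]>40)
    b=blob(m,np.array(near)*4+1.5)
    return circ(world(c,(b.astype(float)-1.5)/4,z))
def rays_dark(c,ctr,z=.030,r0=.027,r1=.038):
    g=cv2.GaussianBlur(cv2.cvtColor(c['pixels'],cv2.COLOR_BGR2GRAY),(3,3),0).astype(np.float32)
    rs=np.arange(r0,r1,.0004); out=[]
    for a in np.linspace(0,2*np.pi,90,endpoint=False):
        P=[[ctr[0]+r*np.cos(a),ctr[1]+r*np.sin(a),z] for r in rs]
        uv=np.array([proj(c,p) for p in P],np.float32)
        v=cv2.remap(g,uv[:,:1],uv[:,1:],cv2.INTER_LINEAR)[:,0]
        i=v.argmin()
        if 2<i<len(rs)-3 and v[i]<np.median(v)-6: out.append(P[i][:2])
    return np.array(out)
E
python3 - <<'E'
from fit import *
for n,near,nn in(("wrist",(240,124.5),(298,127)),("top",(256,179.5),(286.7,182.5))):
    c=np.load(f"{n}.npy",allow_pickle=True).item()
    print(n,"blank",find_blank(c,near))
    ctr=onz(c,nn,.030)[:2]
    for _ in range(4): w=rays_dark(c,ctr); p=circ(w); ctr=p[:2]
    print(n,"nest",p,len(w))
    g=cv2.cvtColor(c['pixels'],cv2.COLOR_BGR2GRAY)
    # carriage left edge line and deck left edge via sampled gradient along world y
    for nm,x0,x1,y0,y1,z in(("carL",.49,.60,-.035,-.005,.03),("carR",.49,.60,-.115,-.085,.03),("deckL",.50,.62,.075,.115,.031),("deckR",.50,.62,-.23,-.19,.031)):
        xs=np.linspace(x0,x1,25); ys=np.arange(y0,y1,.0005); L=[]
        for x in xs:
            uv=np.array([proj(c,[x,y,z]) for y in ys],np.float32)
            v=cv2.GaussianBlur(cv2.remap(g,uv[:,:1],uv[:,1:],cv2.INTER_LINEAR).astype(np.float32),(1,5),0)[:,0]
            L.append(ys[np.abs(np.gradient(v)).argmax()])
        L=np.array(L); k=np.polyfit(xs-.57,L,1); res=abs(L-np.polyval(k,xs-.57)); k=np.polyfit(xs[res<.003]-.57,L[res<.003],1)
        print(n,nm,"slope %.4f y@.57 %.4f"%tuple(k),(res<.003).sum())
    # outer face of plate (top edge z=.052), and blank centreline
    xs=np.arange(.44,.53,.0005); 
    for y in(-.05,-.06,-.07):
        uv=np.array([proj(c,[x,y,.052]) for x in xs],np.float32); v=cv2.remap(g,uv[:,:1],uv[:,1:],cv2.INTER_LINEAR)[:,0].astype(float)
        d=np.gradient(cv2.GaussianBlur(v,(1,5),0)[:,0]); i=d.argmax(); print("  plate outer x",y,xs[i],d[i])
E
```

```text
wrist blank [0.59154713 0.02735101 0.02957444]
wrist nest [ 0.58631404 -0.06353273  0.03173701] 84
wrist carL slope -0.0270 y@.57 -0.0215 25
wrist carR slope -0.0198 y@.57 -0.1050 25
wrist deckL slope -0.0679 y@.57 0.0884 7
wrist deckR slope -0.0000 y@.57 -0.2046 5
  plate outer x -0.05 0.47450000000000003 17.90625
  plate outer x -0.06 0.47450000000000003 16.4375
  plate outer x -0.07 0.47350000000000003 14.375
top blank [0.57050506 0.03467011 0.00775128]
top nest [ 0.57674215 -0.03034095  0.02838822] 6
top carL slope 0.0311 y@.57 -0.0165 15
top carR slope 0.2511 y@.57 -0.0984 7
top deckL slope 0.0907 y@.57 0.0997 4
top deckR slope -0.1000 y@.57 -0.2085 2
  plate outer x -0.05 0.47850000000000004 7.875
  plate outer x -0.06 0.47850000000000004 6.125
  plate outer x -0.07 0.5195000000000001 10.21875
```

```bash
cat > pl.py <<'E'
from fit import *
from scipy.spatial.transform import Rotation as Ro
B=np.array([.5915,.0274]); N=np.array([.5863,-.0635])
u=(N-B)/np.linalg.norm(N-B)
rot=(Ro.from_euler('z',np.arctan2(u[0],-u[1]))*Ro.from_rotvec([np.pi,0,0])).as_rotvec()
P=lambda q,z:[q[0],q[1],z]
E
python3 - <<'E'
from pl import *
s=B-.066*u
bot.goto(P(s,.12),rot); bot.line_to(P(s,.034),max_speed=.1)
print(bot.current_contact_force(),bot.current_clock())
bot.line_to(P(N-.063*u,.034),max_speed=.05); print(bot.current_contact_force(),bot.current_clock(),bot.current_ee_pos())
c=bot.read_camera("wrist"); np.save("wrist2.npy",c,allow_pickle=True)
print(proj(c,P(N-.015*u,.041)),proj(c,P(N,.03)))
cv2.imwrite("pics/w2.png",cv2.resize(c['pixels'],(800,600),interpolation=cv2.INTER_CUBIC))
E
```

```text
[ 0.03381184 -0.55709292 -0.54677051] 6.3083
[-0.16150198  0.19363281  0.38072504] 8.3417 [ 5.89860212e-01 -3.92347484e-04  3.39627578e-02]
[332.26391647 235.70707195] [349.78426504 228.8857698 ]
```

View pics/w2.png

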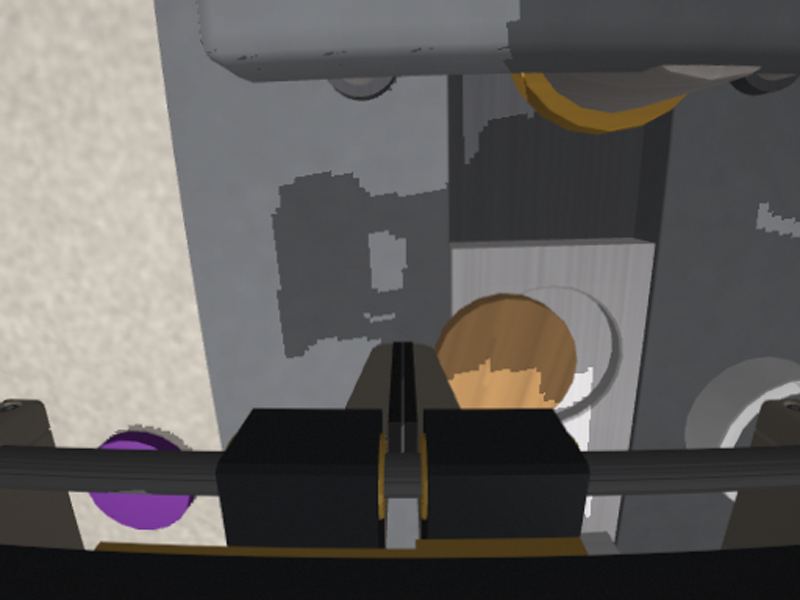

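The disc, at (508,358), is now on the carriage and about 15-20 mm short of the nest, whose right rim is at (618,345). I'll measure the lateral offset between them from the visible arcs.

```bash
cat > arc.py <<'E'
from pl import *
def fixr(w,r,g):
    f=lambda p:np.hypot(w[:,0]-p[0],w[:,1]-p[1])-r
    s=least_squares(f,g,loss='soft_l1',f_scale=.0007); return s.x,np.median(abs(s.fun)),len(w)
def arc(c,ctr,z,r0,r1,kind,angs,g0=None):
    g=cv2.cvtColor(c['pixels'],cv2.COLOR_BGR2HSV)[...,1 if kind=='sat' else 2].astype(np.float32)
    rs=np.arange(r0,r1,.0003);o=[]
    for a in angs:
        Q=[[ctr[0]+r*np.cos(a),ctr[1]+r*np.sin(a),z] for r in rs]
        uv=np.array([proj(c,p) for p in Q],np.float32)
        if uv[:,1].max()>270: continue
        v=cv2.GaussianBlur(cv2.remap(g,uv[:,:1],uv[:,1:],cv2.INTER_LINEAR),(1,7),0)[:,0]
        d=np.gradient(v); i=d.argmin()
        if 3<i<len(rs)-4 and -d[i]>(2 if kind=='sat' else 1): o.append(Q[i][:2])
    return np.array(o)
E
python3 - <<'E'
from arc import *
c=np.load("wrist2.npy",allow_pickle=True).item()
ctr=N-.015*u
for _ in range(3):
    w=arc(c,ctr,.040,.022,.038,'sat',np.radians(np.arange(-100,60,3))); ctr,e,n=fixr(w,.030,ctr)
print("disc",ctr,e,n)
nc=N.copy()
for _ in range(3):
    w=arc(c,nc,.030,.027,.038,'val',np.radians(np.arange(-110,10,3))); nc,e,n=fixr(w,.0325,nc)
print("nest",nc,e,n, "expected",N)
d=nc-ctr; v=np.array([-u[1],u[0]]); print("along",d@u,"lateral",d@v)
E
```

```text
disc [ 0.58913027 -0.04186224] 0.00021943691821106615 54
nest [ 0.58676075 -0.05986393] 0.0007178782413919081 40 expected [ 0.5863 -0.0635]
along 0.018107636986447868 lateral -0.001337539333772985
```

```bash
python3 - <<'E'
from arc import *
D=np.array([.5891,-.0419]); T=np.array([.5864,-.0630]); u2=(T-D)/np.linalg.norm(T-D)
rot2=(Ro.from_euler('z',np.arctan2(u2[0],-u2[1]))*Ro.from_rotvec([np.pi,0,0])).as_rotvec()
p0=np.array(bot.current_ee_pos()[:2])
bot.line_to(P(p0-.006*u,.034),max_speed=.05)
bot.line_to(P(D-.0465*u2,.034),rot=rot2,max_speed=.05)
bot.line_to(P(T-(.0417-.001)*u2,.034),max_speed=.03)
print(bot.current_contact_force(),bot.current_clock(),bot.current_ee_pos())
c=bot.read_camera("wrist"); np.save("wrist3.npy",c,allow_pickle=True)
cv2.imwrite("pics/w3.png",cv2.resize(c['pixels'],(800,600),interpolation=cv2.INTER_CUBIC))
E
```

```text
[0.18638343 0.64336573 0.4518687 ] 9.9667 [ 0.59156808 -0.02250532  0.03399709]
```

View pics/w3.png

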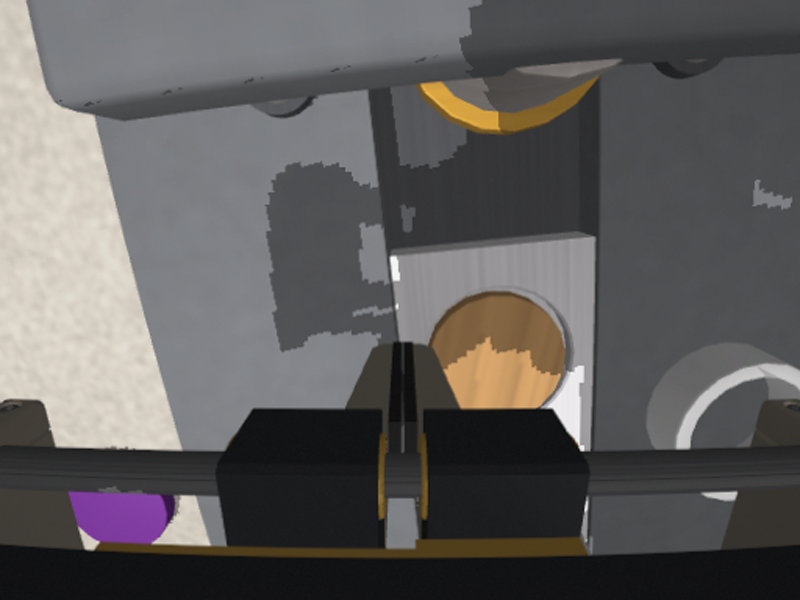

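The blank looks to be inside the nest rim, with only a thin crescent showing on the right. I'll retract and check it from above.

```bash
python3 - <<'E'
from arc import *
p=np.array(bot.current_ee_pos()); bot.line_to([p[0],p[1]+.004,.034],max_speed=.05); bot.line_to([p[0],p[1]+.004,.12],max_speed=.15)
bot.goto([.46,-.055,.22],Ro.from_matrix((Ro.from_euler('z',-.0235)*Ro.from_rotvec([np.pi,0,0])).as_matrix()).as_rotvec()); bot.hold(.2)
c=bot.read_camera("wrist"); np.save("wrist4.npy",c,allow_pickle=True); print(bot.current_clock())
uv=proj(c,P(N,.032)); print("nest px",uv); x,y=map(int,uv)
x=max(x,70);y=max(y,52)
cv2.imwrite("pics/w4.png",cv2.resize(c['pixels'][max(0,y-75):y+130,x-100:x+100],None,fx=2.9,fy=2.9,interpolation=cv2.INTER_CUBIC))
b=find_blank(c,uv,.032); print("blank@.032",b)
print(bot.inverse_kinematics([.46,-.055,.22],(Ro.from_euler('z',np.pi-.0235)*Ro.from_rotvec([np.pi,0,0])).as_rotvec()))
g=cv2.cvtColor(c['pixels'],cv2.COLOR_BGR2GRAY);xs=np.arange(.45,.50,.0005)
for yy in(-.045,-.06,-.075):
    uv=np.array([proj(c,[q,yy,.052]) for q in xs],np.float32); v=cv2.remap(g,uv[:,:1],uv[:,1:],cv2.INTER_LINEAR)[:,0].astype(float)
    d=np.gradient(v); print("plate",yy,xs[d.argmax()],d.max())
E
```

```text
11.9583
nest px [262.61693084  71.31673405]
blank@.032 [ 0.58538559 -0.06251621  0.02942245]
[-3.80789068e-01 -1.43828023e-01  1.89016137e+00 -4.44089210e-16
  1.39525931e+00 -1.92808540e+00]
plate -0.045 0.47650000000000003 26.5
plate -0.06 0.47600000000000003 28.5
plate -0.075 0.47550000000000003 28.0
```

View pics/w4.png

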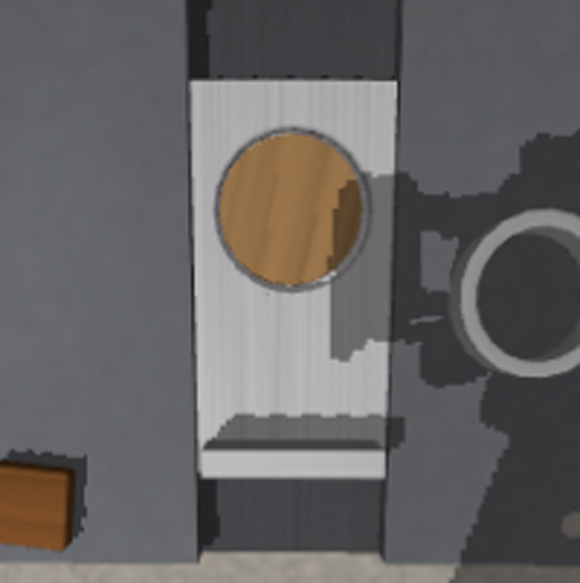

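The blank is seated flat: crop (292,210), with an even rim gap all round. Next I'll flip the wrist so the camera stays clear of the bridge, and push the carriage home while watching the force.

```bash
python3 - <<'E'
from arc import *
s=np.array([1,-.0235]); s/=np.linalg.norm(s); A=np.array([.476,-.0609])
r=(Ro.from_euler('z',np.pi-.0235)*Ro.from_rotvec([np.pi,0,0])).as_rotvec()
q=lambda d:P(A+s*d,.038)
bot.goto([.442,-.060,.16],r); bot.line_to(q(-.034),max_speed=.12)
bot.hold(.2); f0=np.array(bot.current_contact_force()); print("f0",f0,bot.current_clock())
bot.line_to(q(-.012),max_speed=.05)
bot.line_to(q(.108),max_speed=.04); print(np.array(bot.current_contact_force())-f0,bot.current_clock())
d=.108
while d<.125:
    d+=.001; bot.line_to(q(d),max_speed=.02); f=(np.array(bot.current_contact_force())-f0)[:2]@s; print(round(d,3),round(f,1),np.round(bot.current_ee_pos(),4)[0])
    if f<-14: break
print(bot.current_clock())
c=bot.read_camera("side"); cv2.imwrite("pics/s5.png",cv2.resize(c['pixels'][150:310,190:400],None,fx=3.7,fy=3.7,interpolation=cv2.INTER_CUBIC))
E
```

```text
f0 [-0.4979245 -0.3914613  0.5874939] 16.0
[-2.59414749 -1.0340701  -1.73993888] 19.7417
0.109 -2.9 0.5851
0.11 -2.6 0.5862
0.111 -2.5 0.5871
0.112 -2.5 0.5881
0.113 -1.7 0.5891
0.114 -5.8 0.5892
0.115 -8.7 0.5892
0.116 -12.7 0.5893
0.117 -17.2 0.5893
21.9917
```

View pics/s5.png

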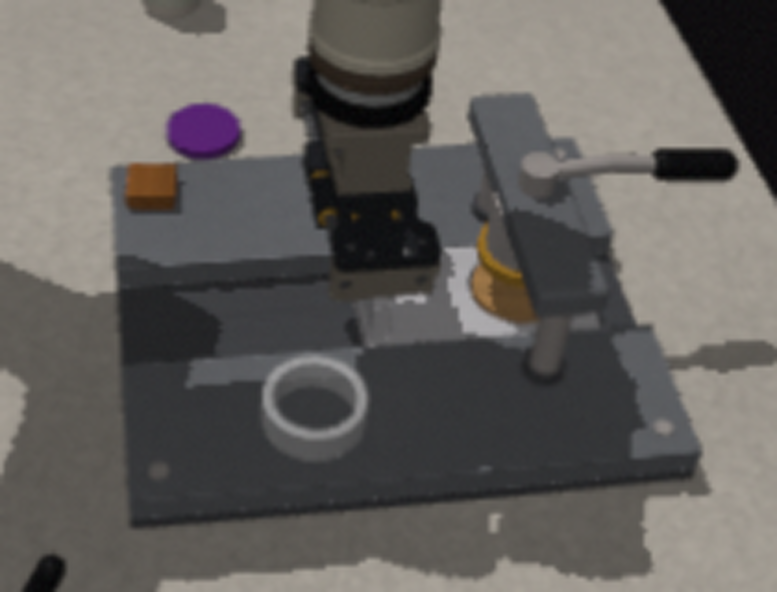

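The carriage has hit a firm stop: the force rose to 17 N with no further motion, at the expected travel, and the blank is under the ram. I'll back off along the channel, lift, and check.

```bash
python3 - <<'E'
from arc import *
s=np.array([1,-.0235]); p=np.array(bot.current_ee_pos())
bot.line_to(P(p[:2]-.05*s,.038),max_speed=.08); bot.line_to(P(p[:2]-.05*s,.16),max_speed=.15)
bot.goto([.42,-.20,.28],bot.current_tool_rot()); bot.hold(.2)
print(bot.current_clock(),bot.current_contact_force())
a=bot.read_camera("top")
g=cv2.cvtColor(a['pixels'],cv2.COLOR_BGR2GRAY); xs=np.arange(.57,.64,.0005)
for y in(-.05,-.06,-.07):
    uv=np.array([proj(a,[q,y,.052]) for q in xs],np.float32); v=cv2.remap(g,uv[:,:1],uv[:,1:],cv2.INTER_LINEAR)[:,0].astype(float)
    print("plate",y,xs[np.gradient(v).argmax()])
b=bot.read_camera("side")
A=cv2.resize(a['pixels'][100:245,215:345],None,fx=3,fy=3,interpolation=cv2.INTER_CUBIC)
B=cv2.resize(b['pixels'][160:305,260:395],None,fx=3,fy=3,interpolation=cv2.INTER_CUBIC)
cv2.imwrite("pics/f6.png",np.hstack([A,B]))
E
```

```text
24.9083 [ 0.6550228  -0.19381744 -0.06269886]
plate -0.05 0.5999999999999966
plate -0.06 0.5999999999999966
plate -0.07 0.6009999999999965
```

View pics/f6.png

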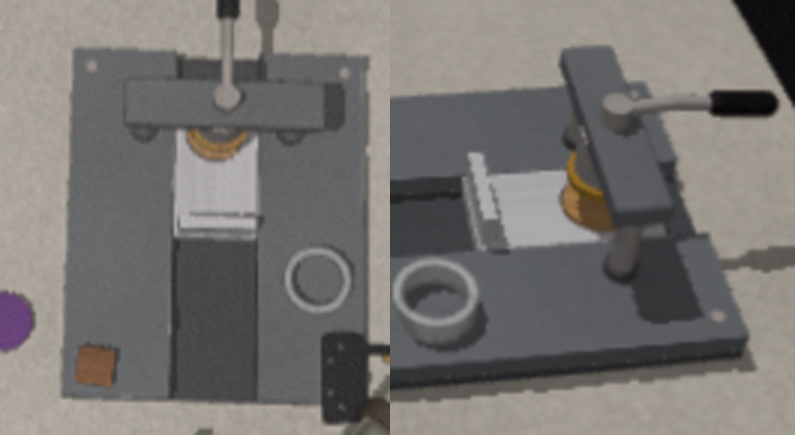

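The carriage is home: the plate is at x≈0.600, about 0.125 m of travel. The blank is flat under the ram, and the tape and tags haven't moved. The hand is clear, so I'm handing the job in.

```bash
python3 -c "
from workcell import bot
print(bot.job_done())"
```

```text
the job is handed in; nothing more can be done
None
```

I pushed the blank flat into the nest and slid the carriage home to its stop under the ram; the hand is clear, and I handed the job in shortly after 25 s on the robot's clock (no verdict was returned).

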